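# Fit the water filter cartridge and lock it

## Robot

A 6-joint arm with a two-finger parallel gripper is mounted at the origin on a cart in front of the work surface, level with it; the furniture and walls round the work are solid. World frame = base frame: x ahead of the robot, y to its left, z up, the work surface at z = 0. Lengths are in mm, angles in degrees, forces in N, time in s.
With the tool pointing down it reaches from about 350 to 850 mm from the base axis. Payload 8.1 kg.
Tool frame: the origin (TCP) lies between the finger pads; the fingertips stand 25 mm ahead of it and the grasp point (between the pads) lies 6 mm ahead of it (r.tcp_to_tips is the distance from the TCP to the fingertips, in mm); z points along the fingers, y is the line along which they close (so a half turn about z gives the same grasp; the last joint's range is limited). The gripper opens to 85 mm and grips with 20 to 120 N. Pads are 22 mm wide; open, the fingers measure 114 mm over their backs; the gripper's body (76 mm by 85 mm) begins 54 mm behind the grasp point. The pads swing forward as they close: fully open they stand 13 mm farther back than shut.
Start: joints at [67.815, 7.471, 85.268, -0, 87.261, -4.893], TCP at [178.322, 572.893, 256.292] pointing down, gripper open.
Joint ranges: [-169.43, 169.43], [-51.17, 129.36], [1.28, 143.12], [-76.62, 256.62], [0, 156.53], [-152.29, 152.29]. Speed limits (degrees/s): [136.94, 136.94, 159.86, 180, 180, 180].

## Interface

Orientations are given as [roll, pitch, yaw] about the fixed x, y, z axes, in that order (R = Rz(yaw) Ry(pitch) Rx(roll)).
In Python, from bench import r gives the robot as it stands.
- The arm moves only by the tool apply_moves, never from a script. Its arguments are lists of equal length, an entry for each row: "angular": the turn, a rotation vector about the world's x, y, z in units of 8 degrees (1.0 is 8 degrees), a list of three; "travel": the shift along the world's x, y, z in units of 40 mm (1.0 is 40 mm), a list of three; "jaw": the opening, from 0 (shut) to 1 (fully open). A call has 1 to 20 rows; each row shifts and turns the commanded pose from where the row before left it; what a row does not reach is not made up. A row lasts 1/8 s, in which the tool goes at most 62.5 mm and 10.7 degrees, less where a joint would pass 70% of its speed; a pose out of reach is approached as far as the arm can. A call is refused whole if a number of a shift passes 1 or a number of a turn 1, either way. A call with a gripper value outside its range is refused whole. The fingers move at their own pace and stop on an object; "force" is the grip in N (left out, the last holds). Time passes only in rows, so rows that do not move let the fingers close. It gives the time, the measured TCP pose, the force, the opening and the grip force at its end, in the units of the state.
- r.sense(): the state, without advancing time (a new reading comes with each control period).
- r.snapshot(name): name is "side" or "top" or "wrist"; returns a dict with "color" (400x640x3 uint8, red, green, blue), "fx", "fy", "cx", "cy" (pixels), "distortion" ([k1, k2, p1, p2, k3] as OpenCV has them; the pictures are not rectified), "R" (3x3) and "t" (3): a world point X has camera coordinates R X + t; the wrist camera has in their place "mount" (4x4, takes a point from camera to tool coordinates, whose origin is the TCP and whose axes are the flange's). Camera axes: x right, y down, z forward; pixel columns grow to the right and rows downward; lengths in mm; the calibration is good to about 2 mm. A picture is of the moment at which its call begins: read the wrist's pose just before it. There is no depth.
- r.hand_in(): hands the job in; it is judged then, once.
The state is a dict: "time": time; "joint_pos": joint angles; "qd": joint speeds; "joint_efforts": joint torques, N m; "tool_pos": TCP position; "tcp_rot": TCP orientation; "ft_force": force on the tool from outside, world axes, zero at the start; "wrist_torque": the same for the moment, N m; "finger_gap": finger opening in mm; "grip_force": force on a finger pad.
Only numpy, scipy, OpenCV 4.12 (cv2) and the standard library are available. Lean on these libraries where they do the work, as an engineer would, in place of code of your own. Each camera call takes 0.05 s, during which the arm holds its last target. There are 200 camera calls.

## Task

Put the new filter cartridge, the one with the oblong foot, into the slot on top of the counter water filter: turn it to line up with the slot and press until it drops fully home, then twist it clockwise (seen from above) until the collar comes to its stop, and let go. Leave the similar plug with the round foot standing where it is.

Things in the scene. Friction and masses are not known exactly. Their poses are not given: they have to be found in the camera images.
- cartridge: White plastic filter cartridge standing loose and upright on the counter, 78 mm tall, about 0.12 kg. Origin at the centre of its underside, z up, x along its long side. From the bottom: oblong (rectangular) foot 46 mm along x by 26 mm along y, 34 mm high, its lowest 6 mm tapered in to 40 x 20 mm; an oblong flange 70 x 50 mm, 8 mm thick (34 to 42 mm up); a grip fin 50 mm along x, 20 mm thick along y, 36 mm high (42 to 78 mm up), to be held across y. The same after a half turn.
- round_plug: White plastic plug, the bystander: same height, material and grip fin as the cartridge, but its foot is a round cylinder 46 mm across and its flange a round disc 66 mm across, so it cannot enter the slot. It stands loose and upright on the counter; origin at the centre of its underside. The cartridge and the plug may stand in each other's place.
- filter_unit: Counter water filter, fixed to the counter: white housing 170 x 180 mm, 55 mm high, with a ridge 81 mm high along its back (+x) and a small steel spout at its front (-x). Origin at the centre of its underside, z up. A ribbed round grey collar, 92 mm across and 40 mm high, sits on the housing with its top 95 mm above the counter; its axis is 8 mm in front (-x) of the unit's origin.
- slot (a point): Centre of the mouth of the slot, on the collar's axis and level with its top face (95 mm above the counter). Its x axis runs along the slot's length and turns with the collar; z up. The rectangular slot is 54 mm long (x) and 34 mm wide (y), 37 mm deep, so the cartridge's foot has 4 mm of play on each side and about 10 degrees of play each way; fully home, the cartridge's flange lies on the collar's top and its underside is 34 mm below it.
- collar (a joint): Turning angle of the collar, rad: 0 = open stop, growing clockwise seen from above to 1.05 (60 degrees) = locked stop. It starts between 0 and 0.25, turns with slight friction (about 0.1 N m) and stays where it is left. A cartridge in the slot turns it, after taking up the play of about 10 degrees.
Things that resemble listed ones, but are neither listed nor needed, are in the scene too. What is shaped like the cartridge but blue or red is not meant.

How it is judged:
By the outcome, as a careful person would: the job done as asked, in the order asked, and still so for the second after the job is handed in, with the robot touching nothing.
It also fails if it takes over 48 s, if anything falls off the work surface, if the arm or the gripper's body presses on something with over 40 N, if the wrist force passes 120 N, or if a joint passes its speed limit or range.

## Working session

There is one attempt and no reset: what is moved stays moved. The work goes in short steps, Python scripts to look and compute and a tool call to move; the robot and the scene stay as the last step left them, time stands still between calls to the robot, and variables do not carry over. Pictures are saved under pics/ and viewed, at most 10 in all, crops included, and the job is handed in when it is done.

Besides the shell and the picture viewer there is one more tool, called after ">>>" by a JSON object that holds its "op" and its "data", one argument or row to a line. apply_moves: Moves the arm, as the interface text tells. Its arguments: {"type":"object","properties":{"angular":{"type":"array"},"travel":{"type":"array"},"jaw":{"type":"array"},"force":{"type":"number"}},"required":["angular","travel","jaw"]}

```bash
mkdir -p pics; ls
python3 - <<'E'
from bench import r
import cv2,pickle,numpy as np
s=r.sense();print(s)
for n in("top","side"):
    d=r.snapshot(n);pickle.dump(d,open(n+".pkl","wb"));cv2.imwrite(f"pics/{n}0.png",d["color"][:,:,::-1])
    print(n,{k:np.round(v,3).tolist() for k,v in d.items() if k!="color"})
E
```

```text
pics
{'time': 0.0, 'joint_pos': array([ 6.78162314e+01,  7.51487785e+00,  8.53285385e+01, -1.16501368e-03,
        8.72613285e+01, -4.89457221e+00]), 'qd': array([-0.13326942, -0.06551053,  0.00350469, -0.01540805, -0.03342589,
       -0.0237206 ]), 'joint_efforts': array([-1.21906094e-03, -5.69414985e+01, -5.00539076e+01, -3.14190293e-04,
        1.51241227e-02, -3.93845276e-07]), 'tool_pos': array([178.12922873, 572.42873563, 255.25388645]), 'tcp_rot': array([-1.79895538e+02, -7.77775318e-03,  1.62710853e+02]), 'ft_force': array([-0.81282116, -0.46899348,  0.11652177]), 'wrist_torque': array([0.00173614, 0.04152719, 0.01598867]), 'grip_force': 0.0, 'finger_gap': 85.54817293229283}
top {'fx': 396.328, 'fy': 396.328, 'cx': 322.043, 'cy': 201.351, 'distortion': [-0.099, 0.0, 0.0, 0.0, 0.0], 'R': [[-0.002, -1.0, -0.003], [-0.998, 0.003, -0.07], [0.07, 0.003, -0.998]], 't': [-30.967, 473.781, 984.182]}
side {'fx': 372.419, 'fy': 372.419, 'cx': 313.911, 'cy': 199.869, 'distortion': [0.022, 0.0, 0.0, 0.0, 0.0], 'R': [[0.7, -0.714, 0.013], [-0.501, -0.505, -0.702], [0.508, 0.485, -0.712]], 't': [-369.167, 283.315, 818.082]}
```

View pics/top0.png

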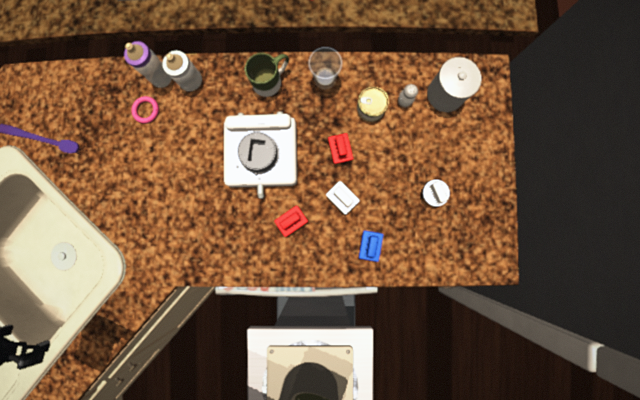

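View pics/side0.png

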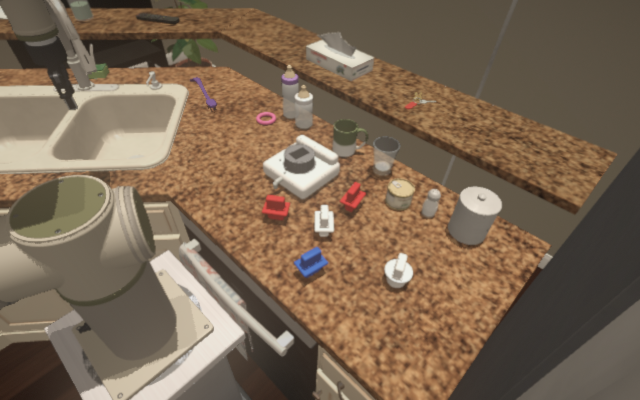

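Top view: white oblong piece at (342,197), white round one at (436,193), red ones at (341,149) and (291,221), blue at (371,246), filter unit at (260,150) with its slot near (258,150). The white one with the oblong flange at (342,197) fits the cartridge. I'll confirm that in an enlarged crop and measure it.

```bash
cat > h.py <<'E'
import numpy as np,cv2,pickle
from scipy.spatial.transform import Rotation as Ro
def K(d): return np.array([[d["fx"],0,d["cx"]],[0,d["fy"],d["cy"]],[0,0,1.]])
def cast(d,uv,z,R=None,t=None):
    R=np.array(d["R"]) if R is None else R; t=np.array(d["t"]) if t is None else t
    p=cv2.undistortPoints(np.array(uv,float).reshape(-1,1,2),K(d),np.array(d["distortion"])).reshape(-1,2)
    v=np.c_[p,np.ones(len(p))]@R; c=-R.T@t
    return c+v*((z-c[2])/v[:,2])[:,None]
def wristRt(d,s):
    M=np.array(d["mount"]); Rt=Ro.from_euler("xyz",s["tcp_rot"],degrees=True).as_matrix()
    Rc=Rt@M[:3,:3]; c=Rt@M[:3,3]+np.array(s["tool_pos"]); return Rc.T,-Rc.T@c
E
python3 - <<'E'
from h import *
d=pickle.load(open("top.pkl","rb"));im=d["color"]
hsv=cv2.cvtColor(im,cv2.COLOR_RGB2HSV)
w=((hsv[...,1]<60)&(hsv[...,2]>120)).astype(np.uint8)
def blob(x0,x1,y0,y1,m):
    q=np.zeros_like(m);q[y0:y1,x0:x1]=m[y0:y1,x0:x1]
    cs=cv2.findContours(q,0,2)[0];return max(cs,key=cv2.contourArea)
for n,b,z in(("cart",(322,362,175,220),42),("round",(415,460,170,215),42)):
    c=blob(*b,w);P=cast(d,c,z)[:,:2];print(n,np.round(cv2.minAreaRect(P.astype(np.float32)),1) if 0 else cv2.minAreaRect(P.astype(np.float32)))
dk=(hsv[...,2]<60).astype(np.uint8)
c=blob(238,278,132,172,dk);P=cast(d,c,95)[:,:2];print("slot dark",cv2.minAreaRect(P.astype(np.float32)))
print("collar centre guess",cast(d,[[258,151]],95))
S=pickle.load(open("side.pkl","rb"))["color"]
def up(a):return cv2.resize(a,(380,280),interpolation=cv2.INTER_CUBIC)
A=np.vstack([np.hstack([up(im[165:230,298:386]),up(im[115:187,215:313])]),np.hstack([up(S[195:245,290:358]),up(S[245:295,364:432])])])
cv2.imwrite("pics/crop.png",A[:,:,::-1])
E
```

```text
cart ((482.0313415527344, -81.95858764648438), (71.48185729980469, 52.50050354003906), 44.72077941894531)
round ((493.9446105957031, -314.699951171875), (66.73011016845703, 66.38631439208984), 44.60369110107422)
slot dark ((552.0700073242188, 100.23184967041016), (18.84278106689453, 68.49267578125), 31.05490493774414)
collar centre guess [[587.63180093 118.44062127  95.        ]]
```

View pics/crop.png

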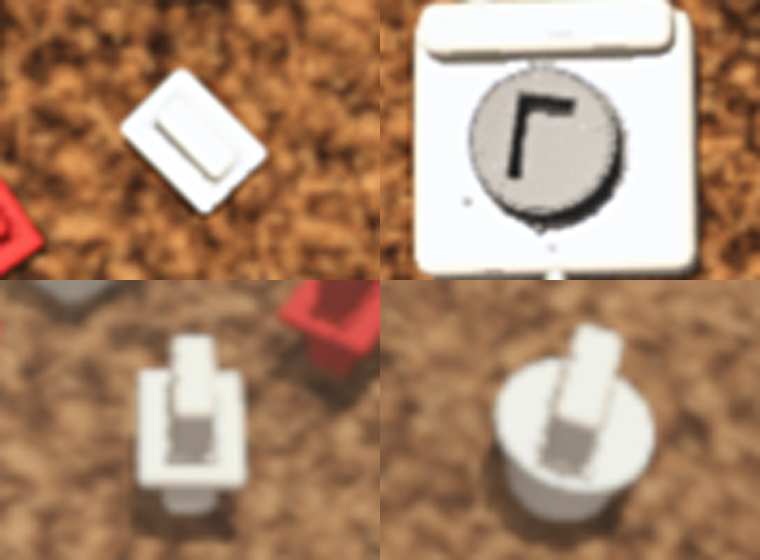

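The crop shows the white piece with the rectangular flange (fin at 45°), standing apart from the round-disc plug. It is the cartridge, and its measured 71 x 52 mm matches the 70 x 50 mm flange. The slot's dark L has its corner near (252,139) and its long edge runs almost along world x. I'm moving above the cartridge.

>>> {"op": "apply_moves", "data": {
  "angular": [
    [0,0,-0.87],
    [0,0,-0.87],
    [0,0,-0.87],
    [0,0,-0.87],
    [0,0,-0.87],
    [0,0,-0.87],
    [0,0,-0.87],
    [0,0,-0.87],
    [0,0,-0.87],
    [0,0,-0.87],
    [0,0,-0.87],
    [0,0,-0.87],
    [0,0,-0.87],
    [0,0,-0.87],
    [0,0,-0.87],
    [0,0,-0.87],
    [0,0,-0.83],
    [0,0,0],
    [0,0,0]
  ],
  "travel": [
    [0.45,-0.96,0],
    [0.45,-0.96,0],
    [0.45,-0.96,0],
    [0.45,-0.96,0],
    [0.45,-0.96,0],
    [0.45,-0.96,0],
    [0.45,-0.96,0],
    [0.45,-0.96,0],
    [0.45,-0.96,0],
    [0.45,-0.96,0],
    [0.45,-0.96,0],
    [0.45,-0.96,0],
    [0.45,-0.96,0],
    [0.45,-0.96,0],
    [0.45,-0.96,0],
    [0.45,-0.96,0],
    [0.4,-0.99,0],
    [0,0,0],
    [0,0,0]
  ],
  "jaw": [1,1,1,1,1,1,1,1,1,1,1,1,1,1,1,1,1,1,1],
  "force": 60
}}

```text
time: 2.48
tool_pos: [481.9, -80.9, 255.8]
tcp_rot: [-179.9, 0.0, 44.7]
ft_force: [0.3, 0.3, 0.1]
finger_gap: 85.5
grip_force: 0.0
```

Run:
```python
from bench import r
from h import *
s=r.sense();d=r.snapshot("wrist");d["s"]=s;pickle.dump(d,open("w1.pkl","wb"));cv2.imwrite("pics/w1.png",d["color"][:,:,::-1])
print(s["time"],s["tool_pos"],s["tcp_rot"],s["joint_pos"],s["ft_force"])
R,t=wristRt(d,s);print(np.round(d["mount"],3))
im=d["color"];hsv=cv2.cvtColor(im,cv2.COLOR_RGB2HSV)
w=((hsv[...,1]<60)&(hsv[...,2]>120)).astype(np.uint8)
for c in cv2.findContours(w,0,2)[0]:
    if cv2.contourArea(c)>1500: print(cv2.minAreaRect(c),cv2.minAreaRect(cast(d,c,42,R,t)[:,:2].astype(np.float32)))
```

```text
2.475 [481.93867203 -80.8534023  255.77742276] [-1.79926463e+02  1.88796061e-02  4.47313409e+01] [-1.55517837e+01 -9.94076531e+00  1.02482543e+02  2.00751887e-02
  8.75314474e+01  2.97160100e+01] [0.31109539 0.26641642 0.10710394]
[[-0.0000e+00 -9.6000e-01 -2.8100e-01  7.1345e+01]
 [ 1.0000e+00  0.0000e+00 -1.0000e-03 -1.1400e-01]
 [ 1.0000e-03 -2.8100e-01  9.6000e-01 -1.1842e+02]
 [ 0.0000e+00  0.0000e+00  0.0000e+00  1.0000e+00]]
((62.79201889038086, 272.3805236816406), (110.88720703125, 132.43936157226562), 86.18592071533203) ((150.3097381591797, 78.06253814697266), (147.38995361328125, 194.95498657226562), 57.916439056396484)
((319.5, 180.0), (64.0, 47.0), 90.0) ((481.0939025878906, -82.31285858154297), (70.44188690185547, 49.57379913330078), 43.62671661376953)
((251.5, 37.5), (75.0, 165.0), 90.0) ((534.5454711914062, 63.83342742919922), (67.87110900878906, 159.04940795898438), 43.89369201660156)
```

View pics/w1.png

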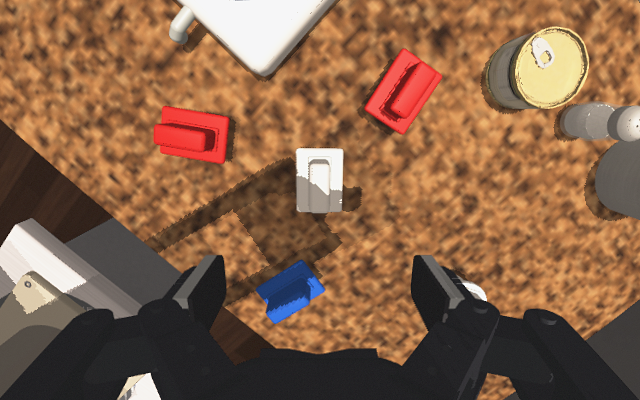

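The wrist view shows the cartridge at (320,180), square with the gripper and clear of its neighbours. That gives (481,-82), yaw about 44°, in agreement with the top view. I'm going down to grip the fin.

>>> {"op": "apply_moves", "data": {
  "angular": [
    [0,0,-0.05],
    [0,0,0],
    [0,0,0],
    [0,0,0],
    [0,0,0],
    [0,0,0],
    [0,0,0],
    [0,0,0],
    [0,0,0],
    [0,0,0],
    [0,0,0],
    [0,0,0],
    [0,0,0]
  ],
  "travel": [
    [-0.01,-0.03,-0.8],
    [0,0,-1],
    [0,0,-1],
    [0,0,-0.8],
    [0,0,-0.6],
    [0,0,-0.38],
    [0,0,0],
    [0,0,0],
    [0,0,0],
    [0,0,0],
    [0,0,0],
    [0,0,0],
    [0,0,0]
  ],
  "jaw": [1,1,1,1,1,1,1,0,0,0,0,0,0],
  "force": 60
}}

```text
time: 4.15
tool_pos: [482.4, -82.5, 73.7]
tcp_rot: [179.9, -0.0, 44.3]
ft_force: [-1.1, -0.4, 5.7]
finger_gap: 19.4
grip_force: 59.2
```

>>> {"op": "apply_moves", "data": {
  "angular": [
    [0,0,0],
    [0,0,0],
    [0,0,0.96],
    [0,0,0.96],
    [0,0,0.96],
    [0,0,0.96],
    [0,0,0.96],
    [0,0,0.96],
    [0,0,0.96],
    [0,0,0.96],
    [0,0,0.96],
    [0,0,0.96],
    [0,0,0.96],
    [0,0,0.96],
    [0,0,0.96],
    [0,0,0.96],
    [0,0,0.96],
    [0,0,0.96],
    [0,0,0.96],
    [0,0,0]
  ],
  "travel": [
    [0,0,0.5],
    [0,0,1],
    [0,0,1],
    [0,0,1],
    [0.2,0.2,0],
    [0.2,0.2,0],
    [0.2,0.2,0],
    [0.2,0.2,0],
    [0.2,0.2,0],
    [0.2,0.3,0],
    [0.2,0.3,0],
    [0.2,0.3,0],
    [0.2,0.3,0],
    [0.2,0.3,0],
    [0.2,0.2,0],
    [0.2,0.2,0],
    [0.2,0.2,0],
    [0.03,0.2,0],
    [0,0,0],
    [0,0,0]
  ],
  "jaw": [0,0,0,0,0,0,0,0,0,0,0,0,0,0,0,0,0,0,0,0]
}}

```text
time: 6.65
tool_pos: [586.7, 49.8, 212.3]
tcp_rot: [-180.0, -0.1, 174.8]
ft_force: [0.6, 0.2, -1.3]
finger_gap: 19.3
grip_force: 58.8
```

Run:
```python
from bench import r
from h import *
s=r.sense();d=r.snapshot("wrist");d["s"]=s;pickle.dump(d,open("w2.pkl","wb"))
print(s["time"],s["tool_pos"],s["tcp_rot"],s["joint_pos"],s["ft_force"],s["finger_gap"])
T=r.snapshot("top");pickle.dump(T,open("top2.pkl","wb"))
A=d["color"].copy();cv2.imwrite("pics/w2.png",A[:,:,::-1])
```

```text
6.65 [586.70445395  49.78995406 212.26863197] [-1.79992533e+02 -8.25433878e-02  1.74832788e+02] [-1.37598091e-01  7.18826508e+00  9.01977837e+01 -2.03452778e-04
  8.26968314e+01 -8.49703658e+01] [ 0.61389552  0.22832242 -1.2752313 ] 19.34103369105245
```

View pics/w2.png

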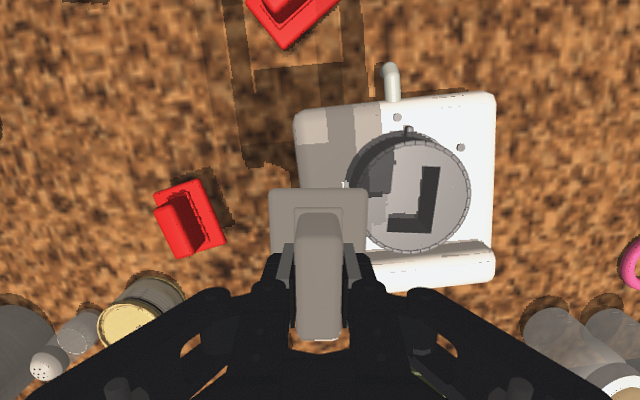

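The wrist view shows the collar centred near (410,192) px. Its slot has corners about (440,166), (433,233) and (387,232), with the long side nearly along the image vertical. The cartridge is held straight. I'm measuring the slot now.

Run:
```python
from h import *
d=pickle.load(open("w2.pkl","rb"));R,t=wristRt(d,d["s"]);im=d["color"]
g=cv2.cvtColor(im,cv2.COLOR_RGB2GRAY)
m=np.zeros_like(g);m[155:242,383:450]=(g[155:242,383:450]<100)
cs=[c for c in cv2.findContours(m,0,2)[0] if cv2.contourArea(c)>200]
for c in cs:
    P=cast(d,c,95,R,t)[:,:2].astype(np.float32);print("dark",cv2.boundingRect(c),cv2.minAreaRect(P))
print("corners",np.round(cast(d,[[440,166],[433,233],[387,232]],95,R,t),1).tolist())
# collar top rim: light grey disc via right-hand edge points
pts=np.array([[470,190],[462,222],[440,243],[412,251],[385,246],[445,150],[465,170]])
P=cast(d,pts,95,R,t)[:,:2];A=np.c_[2*P,np.ones(len(P))];q=np.linalg.lstsq(A,(P**2).sum(1),rcond=None)[0]
print("collar fit",q[:2],np.sqrt(q[2]+q[0]**2+q[1]**2))
# held cartridge flange top, for check
z=d["s"]["tool_pos"][2]-73.7+42
print("flange far edge",cast(d,[[269,190],[368,190]],z,R,t).round(1).tolist())
a=cv2.resize(im[130:260,335:485],(750,600)[:1]+(600,)[:1] if 0 else (690,598),interpolation=cv2.INTER_CUBIC);cv2.imwrite("pics/c2.png",a[:,:,::-1])
```

```text
dark (387, 167, 53, 66) ((588.5003662109375, 123.385498046875), (35.663047790527344, 53.33421325683594), 82.49209594726562)
dark (383, 155, 13, 39) ((566.4268798828125, 105.46916198730469), (9.01954460144043, 29.43526840209961), 87.97282409667969)
corners [[563.6, 144.3, 95.0], [617.5, 139.6, 95.0], [613.2, 102.6, 95.0]]
collar fit [588.49919204 124.80423193] 43.61285038383868
flange far edge [[550.7, 29.1, 180.6], [555.1, 77.2, 180.6]]
```

View pics/c2.png

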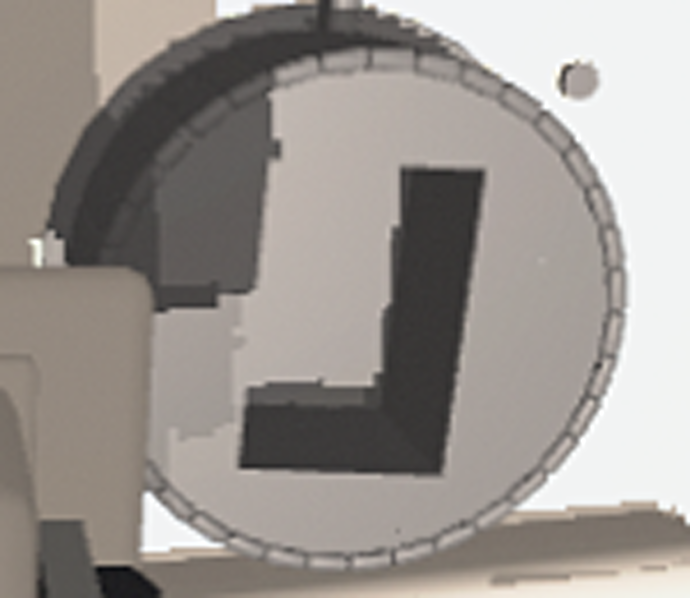

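The slot measures 53 x 36 mm (54 x 34 expected), centred at (588.5,123.4) with its long axis at 172.5°. The collar fit agrees. I'm moving over it and going down to the mouth.

>>> {"op": "apply_moves", "data": {
  "angular": [
    [0,0,-0.29],
    [0,0,0],
    [0,0,0],
    [0,0,0],
    [0,0,0],
    [0,0,0],
    [0,0,0],
    [0,0,0],
    [0,0,0],
    [0,0,0]
  ],
  "travel": [
    [0.02,0.6,0],
    [0.02,0.7,0],
    [0,0.54,0],
    [0,0,-0.3],
    [0,0,-0.3],
    [0,0,-0.3],
    [0,0,-0.2],
    [0,0,-0.15],
    [0,0,-0.15],
    [0,0,0]
  ],
  "jaw": [0,0,0,0,0,0,0,0,0,0]
}}

```text
time: 8.0
tool_pos: [588.5, 123.2, 156.6]
tcp_rot: [-180.0, -0.0, 172.5]
ft_force: [0.6, -0.4, -1.7]
finger_gap: 19.4
grip_force: 59.0
```

The underside is now about 12 mm into the slot with no contact force, so I'm pressing it home.

>>> {"op": "apply_moves", "data": {
  "angular": [
    [0,0,0],
    [0,0,0],
    [0,0,0],
    [0,0,0],
    [0,0,0],
    [0,0,0]
  ],
  "travel": [
    [0,0,-0.2],
    [0,0,-0.2],
    [0,0,-0.1],
    [0,0,-0.05],
    [0,0,-0.03],
    [0,0,0]
  ],
  "jaw": [0,0,0,0,0,0]
}}

```text
time: 8.75
tool_pos: [589.0, 123.3, 134.8]
tcp_rot: [180.0, 0.0, 172.6]
ft_force: [-3.6, 0.7, 4.4]
finger_gap: 19.1
grip_force: 59.6
```

>>> {"op": "apply_moves", "data": {
  "angular": [
    [0,0,0],
    [0,0,-0.6],
    [0,0,-0.6],
    [0,0,-0.6],
    [0,0,-0.6],
    [0,0,-0.6],
    [0,0,-0.6],
    [0,0,-0.6],
    [0,0,-0.6],
    [0,0,-0.6],
    [0,0,0]
  ],
  "travel": [
    [0,0,-0.04],
    [0,0,0],
    [0,0,0],
    [0,0,0],
    [0,0,0],
    [0,0,0],
    [0,0,0],
    [0,0,0],
    [0,0,0],
    [0,0,0],
    [0,0,0]
  ],
  "jaw": [0,0,0,0,0,0,0,0,0,0,0]
}}

```text
time: 10.12
tool_pos: [589.4, 123.1, 134.7]
tcp_rot: [179.9, 0.1, 129.3]
ft_force: [-6.7, -2.0, 13.4]
finger_gap: 19.3
grip_force: 60.9
```

```bash
python3 -c "
from bench import r
s=r.sense();print(s['tool_pos'],s['tcp_rot'],s['ft_force'],s['wrist_torque'],s['joint_pos'])"
```

```text
[589.43625143 123.12802414 134.67164871] [1.79916139e+02 7.96169611e-02 1.29268953e+02] [-6.68133718 -2.01439759 13.43383425] [-0.21334886  1.02735086 -0.07967764] [ 6.93401471e+00  1.26928206e+01  9.24152170e+01 -2.32315447e-02
  7.47785217e+01 -3.23289196e+01]
```

The height held at 134.7 mm under 13 N, so it is fully home. I'm twisting on and watching the wrist moment for the stop.

>>> {"op": "apply_moves", "data": {
  "angular": [
    [0,0,-0.5],
    [0,0,-0.5],
    [0,0,-0.5],
    [0,0,0]
  ],
  "travel": [
    [0,0,0],
    [0,0,0],
    [0,0,0],
    [0,0,0]
  ],
  "jaw": [0,0,0,0]
}}

```text
time: 10.62
tool_pos: [590.2, 123.6, 134.7]
tcp_rot: [179.8, 0.1, 117.3]
ft_force: [-2.1, -0.0, 10.2]
finger_gap: 19.2
grip_force: 60.6
```

```bash
python3 -c "
from bench import r
s=r.sense();print(s['tcp_rot'],s['ft_force'],s['wrist_torque'])"
```

```text
[1.79791754e+02 6.65205290e-02 1.17283145e+02] [-2.143999   -0.03731899 10.16939731] [ 0.13480924  0.4030881  -0.07074233]
```

>>> {"op": "apply_moves", "data": {
  "angular": [
    [0,0,-0.3],
    [0,0,-0.3],
    [0,0,0]
  ],
  "travel": [
    [0,0,0],
    [0,0,0],
    [0,0,0]
  ],
  "jaw": [0,0,0]
}}

```text
time: 11.0
tool_pos: [589.8, 123.8, 134.7]
tcp_rot: [179.8, 0.0, 112.5]
ft_force: [-6.2, 0.7, 11.8]
finger_gap: 19.1
grip_force: 60.8
```

```bash
python3 -c "
from bench import r
s=r.sense();print(s['tcp_rot'],s['ft_force'],s['wrist_torque'])"
```

```text
[1.79832845e+02 2.08619360e-02 1.12543555e+02] [-6.16330538  0.65498119 11.84782981] [0.14542117 0.79863381 0.16338328]
```

>>> {"op": "apply_moves", "data": {
  "angular": [
    [0,0,-0.3],
    [0,0,-0.2],
    [0,0,0]
  ],
  "travel": [
    [0,0,0],
    [0,0,0],
    [0,0,0]
  ],
  "jaw": [0,0,0]
}}

```text
time: 11.38
tool_pos: [588.8, 124.0, 134.7]
tcp_rot: [180.0, -0.0, 108.6]
ft_force: [-11.6, 0.7, 16.3]
finger_gap: 19.3
grip_force: 62.1
```

```bash
python3 -c "
from bench import r
s=r.sense();print(s['tcp_rot'],s['ft_force'],s['wrist_torque'])"
```

```text
[ 1.79957035e+02 -1.77451513e-02  1.08625487e+02] [-11.62681126   0.7260907   16.3210442 ] [0.07802961 1.80361227 0.97182859]
```

>>> {"op": "apply_moves", "data": {
  "angular": [
    [0,0,-0.3],
    [0,0,-0.2],
    [0,0,0]
  ],
  "travel": [
    [0,0,0],
    [0,0,0],
    [0,0,0]
  ],
  "jaw": [0,0,0]
}}

```text
time: 11.75
tool_pos: [588.7, 123.9, 134.7]
tcp_rot: [180.0, 0.0, 104.7]
ft_force: [-10.5, -0.5, 17.0]
finger_gap: 19.1
grip_force: 88.0
```

```bash
python3 -c "
from bench import r
s=r.sense();print(s['tcp_rot'],s['ft_force'],s['wrist_torque'])"
```

```text
[1.79966062e+02 2.54979807e-02 1.04734231e+02] [-10.50515752  -0.49791726  16.98361385] [-0.15064554  1.87996486  2.3082509 ]
```

The moment climbed from 0.2 to 1.0 to 2.3 N m, so the collar is at its stop. I'm easing the twist, letting go and lifting away.

>>> {"op": "apply_moves", "data": {
  "angular": [
    [0,0,0.3],
    [0,0,0],
    [0,0,0],
    [0,0,0],
    [0,0,0],
    [0,0,0],
    [0,0,0],
    [0,0,0],
    [0,0,0],
    [0,0,0],
    [0,0,0],
    [0,0,0],
    [0,0,0],
    [0,0,0],
    [0,0,0]
  ],
  "travel": [
    [0,0,0],
    [0,0,0],
    [0,0,0],
    [0,0,0],
    [0,0,0],
    [0,0,0],
    [0,0,0.2],
    [0,0,0.5],
    [0,0,0.8],
    [0,0,1],
    [-0.8,0,0.8],
    [-1,0,0],
    [-1,0,0],
    [-0.5,0,0],
    [0,0,0]
  ],
  "jaw": [0,0,0.8,0.8,0.8,0.8,0.8,0.8,0.8,0.8,0.8,0.8,0.8,0.8,0.8]
}}

```text
time: 13.62
tool_pos: [456.5, 123.5, 266.3]
tcp_rot: [179.8, 0.0, 107.0]
ft_force: [0.5, -0.4, 0.5]
finger_gap: 68.5
grip_force: 0.0
```

Run:
```python
from bench import r
from h import *
s=r.sense();print(s["time"],s["tool_pos"],s["tcp_rot"],s["ft_force"])
w=r.snapshot("wrist");S=r.snapshot("side");T=r.snapshot("top");w["s"]=s
pickle.dump((w,S,T),open("fin.pkl","wb"))
u=lambda a:cv2.resize(a,(400,300),interpolation=cv2.INTER_CUBIC)
A=np.vstack([np.hstack([u(w["color"]),u(T["color"][100:205,200:340])]),np.hstack([u(S["color"][120:210,250:370]),u(S["color"][100:310,240:520])])])
cv2.imwrite("pics/fin.png",A[:,:,::-1])
```

```text
13.625 [456.49924581 123.46614092 266.33164847] [1.79821981e+02 2.39950876e-02 1.06973019e+02] [ 0.45586007 -0.35883859  0.54620658]
```

View pics/fin.png

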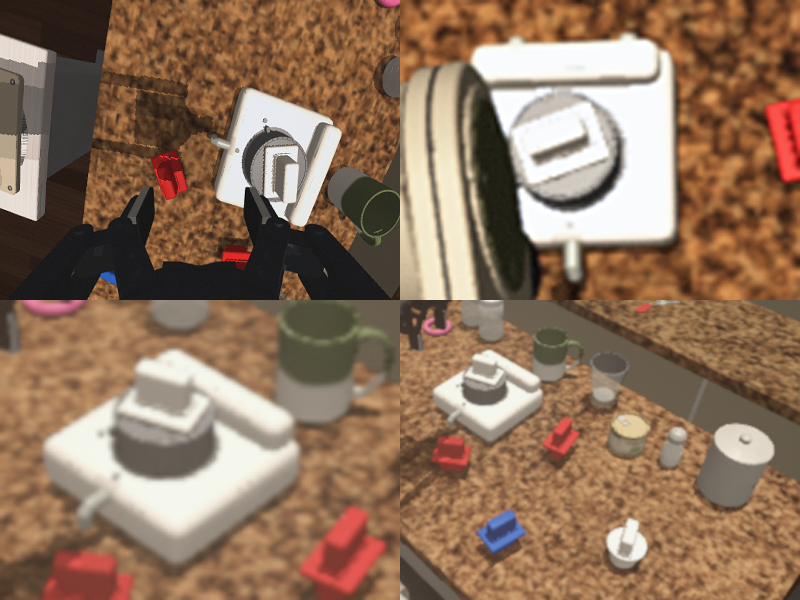

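The pictures show the cartridge flat on the collar, turned about 60°, with the gripper clear and empty. The round plug is still standing in its place at (626,547) in the last panel. With the 2.3 N m stop felt, I'm handing in.

```bash
python3 -c "
from bench import r
print(r.hand_in())"
```

```text
the job is handed in; nothing more can be done
None
```

The cartridge is fully home in the slot and turned clockwise until the wrist moment rose to 2.3 N m at the collar's stop; I let go, left the round plug untouched, and handed the job in at about 14 s (no verdict was returned).

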